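# Put the seal carver's kit back into its fitted trays

## Robot

A 6-joint arm with a two-finger parallel gripper is mounted at the origin on a cart in front of the work surface, level with it; the furniture and walls round the work are solid. World frame = base frame: x ahead of the robot, y to its left, z up, the work surface at z = 0. Lengths are in mm, angles in rad, forces in N, time in s.
With the tool pointing down it reaches from about 350 to 975 mm from the base axis. Payload 7.1 kg.
Tool frame: the origin (TCP) lies midway between the tips of the shut fingers; the grasp point (between the pads) lies 19 mm behind it (ctrl.grasp_offset is the distance from the TCP to the grasp point, in mm); z points along the fingers, y is the line along which they close (so a half turn about z gives the same grasp; the last joint's range is limited). The gripper opens to 88 mm and grips with 3 to 60 N. Pads are 20 mm wide; open, the fingers measure 115 mm over their backs; the gripper's body (75 mm by 178 mm) begins 61 mm behind the grasp point.
Start: joints at [-0.019, 0.423, 1.63, -0, 1.089, -0.019], TCP at [624.984, 0.026, 222.675] pointing down, gripper open.
Joint ranges: [-3, 3], [-0.9, 2.11], [0.09, 2.58], [-1.31, 4.45], [0.11, 2.69], [-2.54, 2.54]. Speed limits (rad/s): [2.39, 2.39, 3.01, 3.14, 3.14, 3.14].

## Interface

Orientations are given as a rotation vector (axis times angle).
In Python, from workcell import sensors, viewer, ctrl gives the robot as it stands. The module is installed in compiled form; this text tells all that it offers.
- The arm moves only by the shell command python3 -m handwheel 'ROWS'. ROWS is JSON, a list of rows, each a list of 7 numbers: the shift along the tool's x, y, z in mm, then the turn, a rotation vector about the tool's x, y, z in rad, then the closure, from 0 (fully open) to 1 (shut). In form: [[x, y, z, rx, ry, rz, jaw], ...]. A call has 1 to 10 rows; each row shifts and turns the commanded pose from where the row before left it, along the tool's axes as they then stand; what a row does not reach is not made up. A row lasts 1/8 s, in which the tool goes at most 62.5 mm and 10.7 degrees, less where a joint would pass 70% of its speed; a pose out of reach is approached as far as the arm can. A call is refused whole if a number of a shift passes 62.5 or a number of a turn 0.188, either way. A call with a gripper value outside its range is refused whole. The fingers move at their own pace and stop on an object; the grip force is fixed at half the most. Time passes only in rows, so rows that do not move let the fingers close. It gives the time, the measured TCP pose, the force, the opening and the grip force at its end, in the units of the state.
- sensors.get_obs(): the state, without advancing time (a new reading comes with each control period).
- viewer.get_image(name): name is "scene" or "side" or "wrist"; returns a dict with "frame" (400x640x3 uint8, blue, green, red), "fov_y" (degrees; the focal length in pixels is half the picture's height over the tangent of half this angle, whatever the lens; pixels are square), "cx", "cy" (the principal point, pixels), "distortion" ([k1, k2, p1, p2, k3] as OpenCV has them; the pictures are not rectified), "R" (3x3) and "t" (3): a world point X has camera coordinates R X + t. Camera axes: x right, y down, z forward; pixel columns grow to the right and rows downward; lengths in mm; the calibration is good to about 2 mm. A picture is of the moment at which its call begins. There is no depth.
- ctrl.close_job(): hands the job in; it is judged then, once.
The state is a dict: "t": time; "qpos": joint angles; "qvel": joint speeds; "joint_torque": joint torques, N m; "ee_pos": TCP position; "orientation": TCP orientation; "ft_force": force on the tool from outside, world axes, zero at the start; "moment": the same for the moment, N m; "width": finger opening in mm; "grasp_force": force on a finger pad.
Only numpy, scipy, OpenCV 4.12 (cv2) and the standard library are available. Lean on these libraries where they do the work, as an engineer would, in place of code of your own. Each camera call takes 0.05 s, during which the arm holds its last target. There are 200 camera calls.

## Task

Clear the bench: put the drilled birch block, the whetstone, the long ivory seal blank that lies on the desk and the tan seal blank that stands on the desk back into the four small pale wooden trays, each into the one tray whose recess has its own outline and size. Each must end down on the floor of its recess inside the rim, the first three lying flat and lengthways in it, the standing blank upright in the round well. The yellow seal in the vice and the other tools on the bench belong to none of these trays.

Things in the scene. Friction and masses are not known exactly. Their poses are not given: they have to be found in the camera images.
- block_mid (a point): Birch waste block with a few drilled holes in its top, 82 x 58 x 64 mm (x, y, height), about 0.17 kg. Point at its centre, half-way up (32 mm above its underside); x along the 82 mm side, y along the 58 mm side (grasp across y), z up. Starts on the desk. (Beware, at the back of the desk: the clamp of a lamp hangs under the ledge, 0.70 m ahead of the robot and 0.11 m to its right, down to 0.15 m above the desk.)
- stone_mid (a point): Whetstone in a dark sleeve, a flat grey-black bar 30 x 88 x 17 mm (x, y, height), about 0.09 kg, lying on the desk. Point at its centre, half-way up (8.5 mm above its underside); y along its length, grasp across x.
- lying_mid (a point): Ivory-white seal blank lying on the desk, a plain rod 60 mm long (y), 15 mm high and 12 to 15 mm wide (x), about 0.03 kg. Point at its centre, half-way up (7.5 mm above its underside); y along its length, grasp across x.
- standing_mid (a point): Tan seal blank standing upright on the desk, a round rod 16 mm in diameter and 60 mm tall, about 0.03 kg. Point at its centre, half-way up (30 mm above its foot); z up along its axis; its yaw means nothing.
- block_tray_floor (a point): Fixed pale wooden tray for the block, the largest: 110 x 86 mm outside (x, y), recess 98 x 74 mm (8 mm to spare on each side of the block), rim 6 mm wide, its top 10 mm above the desk and 6 mm above the recess floor. Site at the centre of the recess floor, 4 mm above the desk; z up. x along the long side. Half-way along each of its two long sides the rim is cut away over 44 mm for the fingers.
- stone_tray_floor (a point): Fixed pale wooden tray for the whetstone, long: 58 x 116 mm outside (x, y), recess 46 x 104 mm (8 mm to spare on each side), rim 6 mm wide, its top 10 mm above the desk and 6 mm above the recess floor. Site at the centre of the recess floor, 4 mm above the desk; z up. y along the long side. Half-way along each of its two long sides the rim is cut away over 44 mm for the fingers.
- lying_tray_floor (a point): Fixed pale wooden tray for the lying ivory blank, small and oblong: 43 x 88 mm outside (x, y), recess 31 x 76 mm (8 mm to spare on each side), rim 6 mm wide, its top 10 mm above the desk and 6 mm above the recess floor. Site at the centre of the recess floor, 4 mm above the desk; z up. y along the long side. Half-way along each of its two long sides the rim is cut away over 44 mm for the fingers.
- round_tray_floor (a point): Fixed pale wooden block with a round well for the standing blank: 60 x 60 mm outside, 12 mm high, well 34 mm in diameter and 8 mm deep (9 mm to spare round the blank). Site at the centre of the recess floor, 4 mm above the desk; z up. 

How it is judged:
By the outcome, as a careful person would: the job done as asked, in the order asked, and still so for the second after the job is handed in, with the robot touching nothing.
It also fails if it takes over 112 s, if anything falls off the work surface, if the arm or the gripper's body presses on something with over 40 N, if the wrist force passes 120 N, or if a joint passes its speed limit or range.

## Working session

There is one attempt and no reset: what is moved stays moved. The work goes in short steps, Python scripts to look and compute and a shell command to move; the robot and the scene stay as the last step left them, time stands still between calls to the robot, and variables do not carry over. Pictures are saved under pics/ and viewed, at most 14 in all, crops included, and the job is handed in when it is done.

```bash
mkdir -p pics
cat > h.py <<'E'
import numpy as np, cv2
from workcell import sensors, viewer, ctrl
from scipy.spatial.transform import Rotation as Rot
def shot(name,fn=None):
    d=viewer.get_image(name)
    if fn: cv2.imwrite('pics/'+fn,d['frame']); np.savez('pics/'+fn+'.npz',**{k:np.array(v) for k,v in d.items()})
    return d
def load(fn): 
    d=np.load('pics/'+fn+'.npz'); return {k:d[k] for k in d.files}
def K(d):
    f=200/np.tan(np.radians(float(d['fov_y']))/2); return np.array([[f,0,float(d['cx'])],[0,f,float(d['cy'])],[0,0,1]])
def ray(d,px,z):
    p=cv2.undistortPoints(np.array(px,float).reshape(-1,1,2),K(d),np.array(d['distortion'],float)).reshape(-1,2)
    R=np.array(d['R']);t=np.array(d['t']).ravel(); C=-R.T@t
    v=np.c_[p,np.ones(len(p))]@R
    return C+v*((z-C[2])/v[:,2])[:,None]
def proj(d,X):
    return cv2.projectPoints(np.array(X,float).reshape(-1,3),cv2.Rodrigues(np.array(d['R'],float))[0],np.array(d['t'],float),K(d),np.array(d['distortion'],float))[0].reshape(-1,2)
E
python3 - <<'E'
from h import *
for n in ['scene','side','wrist']:
    d=shot(n,n+'0.png'); R=np.array(d['R']);print(n,d['fov_y'],d['distortion'],-R.T@np.array(d['t']).ravel(),R[2])
print(sensors.get_obs())
E
```

```text
scene 42.9862711383878 [-0.02341425  0.          0.          0.          0.        ] [-125.86142862 -612.72785942  898.6307799 ] [ 0.50273507  0.55532903 -0.66247046]
side 53.65710868398596 [0.02807605 0.         0.         0.         0.        ] [ 85.51262622 888.2802608  474.79402702] [ 0.43501182 -0.79275603 -0.42696908]
wrist 69.92836188515136 [-0.03556856  0.          0.          0.          0.        ] [624.43623483  77.35912129 382.62682483] [-0.00138993 -0.27896379 -0.96030062]
{'t': 0.15, 'qpos': array([-1.89991964e-02,  4.23655032e-01,  1.63048962e+00, -2.19737308e-05,
        1.08858261e+00, -1.90514028e-02]), 'qvel': array([-0.00140034, -0.00208017, -0.00249968, -0.00034489, -0.00049152,
       -0.00028419]), 'joint_torque': array([ 9.52650989e-04, -5.44981134e+01, -2.73919362e+01,  6.45430083e-02,
        2.04369903e-02, -3.19723256e-05]), 'ee_pos': array([6.24583405e+02, 2.81080313e-02, 2.22096433e+02]), 'orientation': array([-2.22080354e+00, -2.22094214e+00,  1.25773334e-03]), 'ft_force': array([ 0.28610497, -0.87511573, -0.03777821]), 'moment': array([-0.01210492, -0.01159919, -0.06177675]), 'grasp_force': 0.0, 'width': 87.7606059198811}
```

View pics/scene0.png

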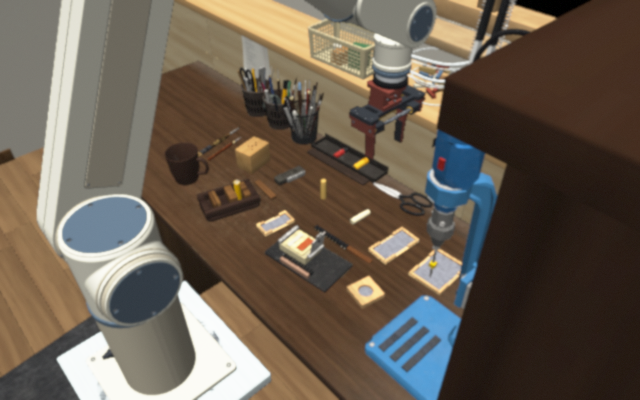

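View pics/side0.png

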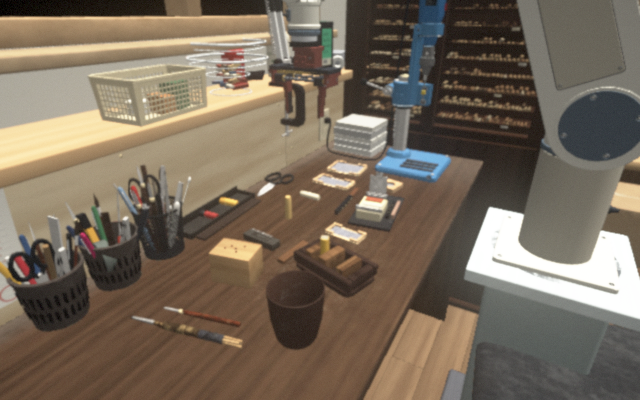

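View pics/wrist0.png

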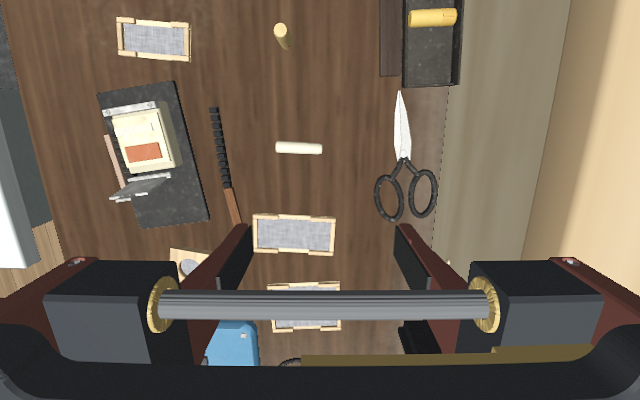

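The scene view shows the block at (252,152), the stone at (290,176), the tan blank at (323,188) and the ivory blank at (360,216). Its trays are: lying (275,222), stone (394,245), block (437,268), round (365,290). The wrist view shows the ivory blank at (299,148), the tan blank at (281,35), the lying tray at (153,39), the stone tray at (293,234) and the block tray, partly hidden, at (305,306).

Run:
```python
from h import *
np.set_printoptions(precision=1,suppress=True)
s=load('scene0.png');w=load('wrist0.png');d=load('side0.png')
for n,px,z in [('block top',(252,145),64),('stone',(290,176),17),('stand foot',(323,197),0),('lying',(360,216),8),('Tly',(275,222),10),('Tst',(394,245),10),('Tbl',(437,268),10),('Tro',(365,290),12),('drill tip?',(434,262),30),('chuck',(440,235),150)]:
    print(n,ray(s,[px],z)[0])
for n,px,z in [('block top',(235,250),64),('stone',(263,238),17),('stand foot',(289,217),0),('lying',(310,196),8),('Tly',(345,233),10),('Tst',(334,181),10),('Tbl',(348,168),10)]: print('side',n,ray(d,[px],z)[0])
def rects(v,z,lo,hi,amin=60,box=None,f=None):
    hsv=cv2.cvtColor(v['frame'],cv2.COLOR_BGR2HSV); m=cv2.inRange(hsv,lo,hi)
    if box: q=np.zeros_like(m);x0,y0,x1,y1=box;q[y0:y1,x0:x1]=255;m&=q
    for c in cv2.findContours(m,cv2.RETR_EXTERNAL,cv2.CHAIN_APPROX_NONE)[0]:
        if cv2.contourArea(c)<amin: continue
        P=ray(v,c.reshape(-1,2),z)[:,:2].astype(np.float32); r=cv2.minAreaRect(P)
        print(np.round(c.reshape(-1,2).mean(0)),np.array(r[0]),np.array(r[1]),round(r[2],1))
print('wrist ivory/pale'); rects(w,10,(8,20,150),(32,150,255),60,(100,0,380,345))
print('scene pale'); rects(s,10,(8,30,120),(32,190,255),25,(220,120,480,330))
```

```text
block top [536.7 409.2  64. ]
stone [561.5 272.4  17. ]
stand foot [581.6 157.9   0. ]
lying [594.4  31.    8. ]
Tly [418.  160.5  10. ]
Tst [579.1 -98.5  10. ]
Tbl [ 596.6 -215.    10. ]
Tro [ 426.4 -147.8   12. ]
drill tip? [ 589.9 -208.    30. ]
chuck [ 560.1 -225.4  150. ]
side block top [527.  416.1  64. ]
side stone [555.4 294.8  17. ]
side stand foot [576.3 159.2   0. ]
side lying [584.2  41.4   8. ]
side Tly [412.7 175.6  10. ]
side Tst [572.6 -80.4  10. ]
side Tbl [ 582.1 -197.3   10. ]
wrist ivory/pale
[305. 327.] [ 597. -247.] [110.4  25.1] 0.4
[151. 313.] [ 352.6 -223.5] [80.4 17.6] 85.7
[300. 285.] [ 593.5 -173.7] [ 15.6 108.8] 89.9
[185. 260.] [ 423.4 -143. ] [54.4 56.9] 79.3
[293. 234.] [581.6 -90.5] [ 61.  116.4] 87.0
[232. 208.] [498.5 -49.3] [10.9 52.8] 10.1
[298. 148.] [591.5  32. ] [14.6 60. ] 86.9
[114. 161.] [344.2  14.5] [ 8.2 73.3] 7.9
[143. 136.] [388.3  40.8] [67.5 77.6] 8.1
[280.  34.] [571.8 166. ] [25.6 15.6] 75.9
[166.  40.] [431.9 161. ] [43.8 67.5] 86.0
[123.  36.] [386.6 166.5] [43.8 22.5] 83.3
scene pale
[237. 312.] [176.9   4. ] [168.7  57.9] 89.6
[365. 291.] [ 427.3 -147.9] [70.2 69. ] 78.0
[432. 264.] [ 597.9 -199.9] [31.1 19.6] 18.9
[294. 266.] [357.3  14.8] [12.2 87.6] 7.9
[436. 270.] [ 594.8 -217.6] [122.8  95.3] 3.6
[360. 254.] [496.7 -61.2] [ 9.1 63.9] 5.7
[299. 245.] [413.3  55. ] [82.  89.1] 8.1
[393. 245.] [581.1 -95.7] [ 68.8 128.5] 86.7
[275. 223.] [417.9 159.2] [58.9 96. ] 85.3
[360. 216.] [593.4  31. ] [23.8 71.7] 87.2
[465. 211.] [ 807.9 -137.4] [84.8 39.3] 27.1
[230. 192.] [404.2 337.2] [56.5 21.1] 72.3
[265. 188.] [482.6 285.8] [81.3 13.4] 83.4
[238. 183.] [439.8 352. ] [23.3 44.2] 1.2
[323. 188.] [598.5 176.5] [90.  16.8] 47.2
[250. 150.] [554.9 462.3] [150.9  83.9] 28.1
[407. 149.] [898.9 149.2] [380.7 178.6] 33.3
[342. 132.] [813.9 329.7] [177.9 141.3] 47.1
```

Run:
```python
from h import *
a=load('scene0.png')['frame'][100:380,360:520];b=load('side0.png')['frame'][40:200,320:470]
a=cv2.resize(a,None,fx=2.1,fy=2.1);b=cv2.resize(b,None,fx=3,fy=3)
o=np.zeros((590,790,3),np.uint8);o[:a.shape[0],:a.shape[1]]=a;o[:b.shape[0],338:338+b.shape[1]]=b
cv2.imwrite('pics/comp.png',o)
```

```text
(no output)
```

View pics/comp.png

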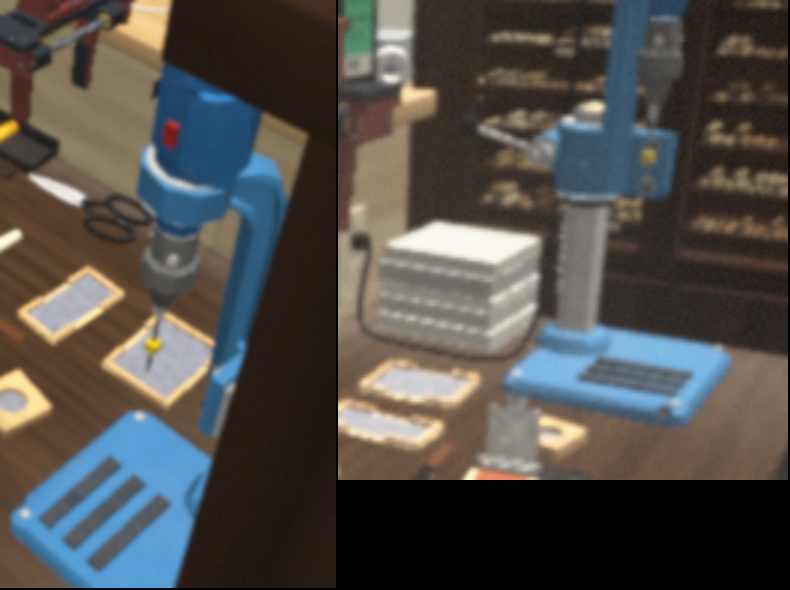

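The composite shows the drill press bit hanging over the blue base, not over the tray: yellow collar at scene (433,265) and side (424,92). I'll triangulate it and pin down the block and the stone.

Run:
```python
from h import *
np.set_printoptions(precision=1,suppress=True)
s=load('scene0.png');d=load('side0.png');w=load('wrist0.png')
def tri(p,q):
    A=[];b=[]
    for v,x in((s,p),(d,q)):
        P=ray(v,[x],0)[0];C=-v['R'].T@v['t'].ravel();u=(P-C)/np.linalg.norm(P-C);M=np.eye(3)-np.outer(u,u);A.append(M);b.append(M@C)
    return np.linalg.lstsq(np.vstack(A),np.hstack(b),rcond=None)[0]
print('yellow',tri((433,265),(424,92)),'chuck',tri((438.6,228.6),(427,60)))
print('lampclamp?')
print('base corners',ray(s,[(427,297),(366,347),(460,325)],20))
# standing top in wrist: circle top
print('stand top wrist', ray(w,[(281,29)],60))
a=s['frame'][125:205,220:330];b=d['frame'][215:300,195:305]
cv2.imwrite('pics/c2.png',np.vstack([cv2.resize(a,(550,290),interpolation=2),cv2.resize(b,(400,309),interpolation=2) if 0 else cv2.resize(b,(550,300),interpolation=2)]))
```

```text
yellow [ 398.6 -314.7  250.6] chuck [ 398.  -312.4  339.2]
lampclamp?
base corners [[ 506.2 -256.5   20. ]
 [ 319.2 -253.    20. ]
 [ 499.  -348.4   20. ]]
stand top wrist [[581.2 158.6  60. ]]
```

View pics/c2.png

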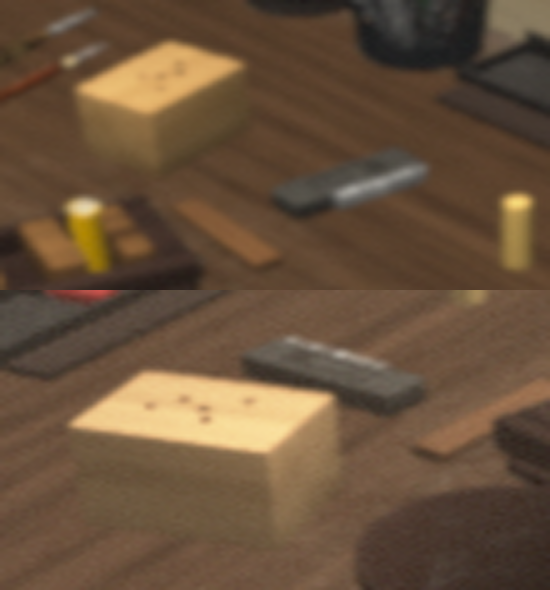

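The block (top corners visible in both crops) and the stone are clear of their neighbours. The press (398,-313) stands off the block tray. I'll fly over the left side for a plan view.

```bash
python3 -m handwheel '[[54,-16,0,0,0,0,0],[54,-16,0,0,0,0,0],[54,-16,0,0,0,0,0],[54,-16,0,0,0,0,0],[54,-16,0,0,0,0,0],[0,0,0,0,0,0,0],[0,0,0,0,0,0,0]]'
python3 - <<'E'
from h import *
np.set_printoptions(precision=1,suppress=True)
w=shot('wrist','wrist1.png');d=load('side0.png');s=load('scene0.png')
print(sensors.get_obs()['ee_pos'],proj(w,[(532,412,64),(558,283,17)]))
q=lambda L,ox,oy,fx,fy:[(ox+x/fx,oy+y/fy) for x,y in L]
for v,L in((s,q([(78,90),(172,40),(245,65),(152,112)],220,125,5,3.625)),(d,q([(70,135),(148,82),(335,105),(270,162)],195,215,5,3.53))):
    print(cv2.minAreaRect(ray(v,L,64)[:,:2].astype(np.float32)))
print('col',ray(d,[(398,150)],25))
E
```

```text
t: 1.02
ee_pos: [544.8, 269.7, 222.4]
orientation: [2.22, 2.222, -0.001]
ft_force: [0.0, 0.2, -0.0]
width: 87.8
grasp_force: 0.0
[545.1 269.1 222.4] [[310.9  45.2]
 [333.6 162.6]]
((535.6521606445312, 403.4728088378906), (83.30724334716797, 57.77418899536133), 13.640607833862305)
((527.5667114257812, 412.1807861328125), (81.12487030029297, 55.99014663696289), 11.806941032409668)
col [[ 488.  -407.4   25. ]]
```

View pics/wrist1.png

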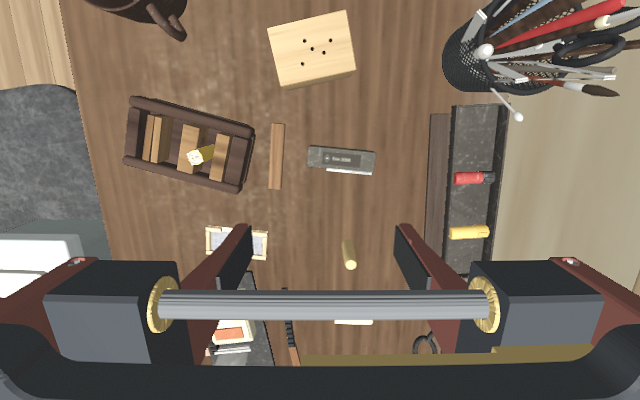

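The wrist view shows the block top at corners (267,26), (346,10), (356,71), (280,87), the stone around (341,159), and the lying tray partly hidden at (235,243).

Run:
```python
from h import *
np.set_printoptions(precision=1,suppress=True)
w=load('wrist1.png');hsv=cv2.cvtColor(w['frame'],cv2.COLOR_BGR2HSV)
print('hsv blocktop',hsv[30,290],hsv[70,300],'side',hsv[83,320],'stone',hsv[150,315],hsv[160,368],'desk',hsv[120,330],hsv[190,330])
P=ray(w,[(267,26),(346,10),(356,71),(280,87)],64);print('block',P.mean(0),np.linalg.norm(np.diff(P[:,:2],axis=0),axis=1),[np.degrees(np.arctan2(*(b-a)[1::-1])) for a,b in zip(P,np.roll(P,-1,0))])
x0,y0,x1,y1=298,135,385,185
g=w['frame'][y0:y1,x0:x1].astype(int); m=((g.max(2)-g.min(2))<22).astype(np.uint8)
m=cv2.morphologyEx(m,cv2.MORPH_OPEN,np.ones((3,3)));
c=max(cv2.findContours(m,0,1)[0],key=cv2.contourArea).reshape(-1,2)+[x0,y0]
r=cv2.minAreaRect(ray(w,c,17)[:,:2].astype(np.float32));print('stone px',c.min(0),c.max(0),r)
cv2.imwrite('pics/c3.png',np.vstack([cv2.resize(w['frame'][135:185,295:395],(600,300),interpolation=2),cv2.resize(w['frame'][0:100,255:365],(330,300),interpolation=2).repeat(1,1) if 0 else cv2.resize(w['frame'][0:100,240:440],(600,300),interpolation=2)]))
```

```text
hsv blocktop [ 19  75 252] [ 20  73 255] side [ 17  94 122] stone [ 25  24 127] [ 23  22 137] desk [ 14  96 127] [ 15  98 127]
block [533.2 408.4  64. ] [80.3 58.  81.1] [np.float64(10.26028650968842), np.float64(-78.560524950195), np.float64(-168.79287346022926), np.float64(100.64612590535877)]
stone px [307 145] [375 174] ((567.1712646484375, 286.57916259765625), (31.5454158782959, 86.22193908691406), 84.43170928955078)
```

View pics/c3.png

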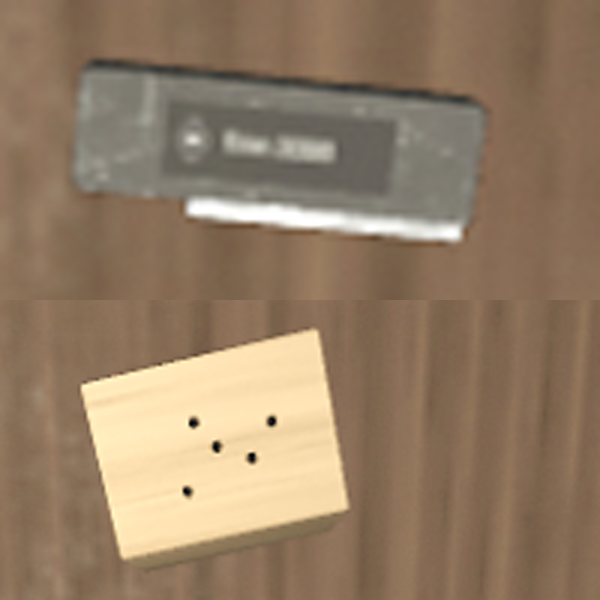

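```bash
python3 -m handwheel '[[46.5,-4,0,0,0,-0.176,0],[0,0,0,0,0,-0.176,0],[0,0,0,0,0,-0.176,0],[0,0,0,0,0,-0.176,0],[0,0,0,0,0,-0.176,0],[0,0,0,0,0,-0.176,0],[0,0,0,0,0,-0.176,0],[0,0,0,0,0,-0.176,0],[0,0,0,0,0,-0.176,0],[0,0,0,0,0,-0.179,0]]'
python3 - <<'E'
from h import *
o=sensors.get_obs();R=Rot.from_rotvec(o['orientation']).as_matrix();print(R.round(3),o['qpos'].round(2),'to block',R.T@(np.array([533.2,408.4,120])-o['ee_pos']))
w=load('wrist1.png');c=[(295+x/6,135+y/6) for x,y in[(82,62),(486,100),(468,222),(75,190)]];P=ray(w,c,17);print('stone',P.mean(0),P.round(1).tolist())
E
```

```text
t: 2.33
ee_pos: [541.8, 314.6, 222.6]
orientation: [0.306, -3.126, 0.0]
ft_force: [-0.4, 0.6, -0.3]
width: 87.9
grasp_force: 0.0
[[-0.981 -0.194 -0.   ]
 [-0.194  0.981 -0.   ]
 [ 0.    -0.    -1.   ]] [ 0.51  0.43  1.63 -0.    1.09 -1.26] to block [ -9.76146681  93.7203257  102.58536247]
stone [568.03574179 287.66662814  17.        ] [[526.1, 305.1, 17.0], [612.2, 297.2, 17.0], [609.6, 270.7, 17.0], [524.2, 277.7, 17.0]]
```

```bash
python3 -m handwheel '[[-5,47,0,0,0,0,0],[-5,47,50,0,0,0,0],[0,0,52,0,0,0,0],[0,0,35,0,0,0,0],[0,0,35,0,0,0,0],[0,0,35,0,0,0,0],[0,0,0,0,0,0,0]]'
python3 -m handwheel '[[0,0,0,0,0,0,1],[0,0,0,0,0,0,1],[0,0,0,0,0,0,1],[0,0,0,0,0,0,1],[0,0,0,0,0,0,1],[0,0,0,0,0,0,1]]'
```

```text
t: 3.2
ee_pos: [532.3, 403.4, 17.5]
orientation: [0.297, -3.122, 0.005]
ft_force: [0.3, 0.2, -0.0]
width: 87.9
grasp_force: 0.0
t: 3.95
ee_pos: [534.0, 407.1, 21.7]
orientation: [-0.302, 3.125, 0.002]
ft_force: [-1.0, -0.0, 6.4]
width: 57.9
grasp_force: 29.9
```

```bash
python3 -m handwheel '[[0,0,-40,0,0,0,1],[0,0,-50,0,0,0,1],[0,0,-20,0,0,0,1],[0,0,0,0,0,0,1]]'
python3 - <<'E'
from h import *
np.set_printoptions(precision=1,suppress=True)
o=sensors.get_obs();print(o['qpos'].round(2))
s=load('scene0.png');w=load('wrist0.png');d=load('side0.png')
cv2.imwrite('pics/c4.png',np.vstack([cv2.resize(s['frame'][240:305,395:475],(640,520//2*1),interpolation=2)[:260],np.hstack([cv2.resize(d['frame'][155:185,310:374],(640,300),interpolation=2)])]))
print(ray(w,[(270,283),(340,283),(340,330),(271,331)],10))
E
```

```text
t: 4.45
ee_pos: [533.7, 406.8, 131.3]
orientation: [-0.301, 3.125, 0.002]
ft_force: [0.3, -0.2, -2.1]
width: 57.9
grasp_force: 29.9
[ 0.6  0.6  1.6 -0.   1.  -1.1]
[[ 544.3 -169.6   10. ]
 [ 649.2 -169.4   10. ]
 [ 650.7 -255.7   10. ]
 [ 540.8 -258.    10. ]]
```

View pics/c4.png

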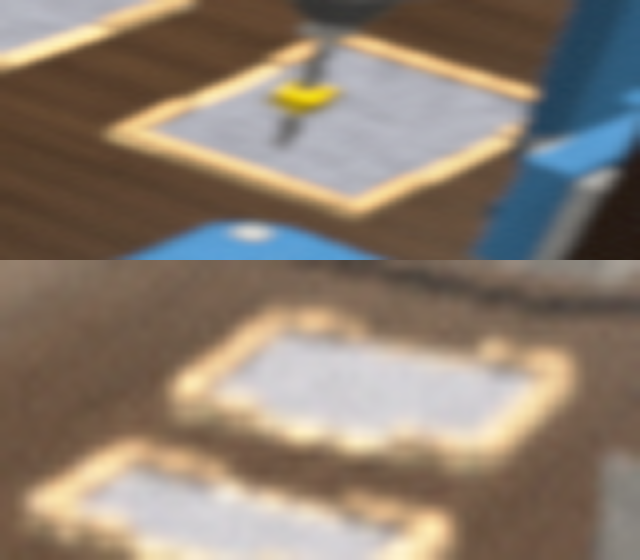

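The crop shows the block tray outline in scene at roughly (408,272), (440,293), (463,265) and (436,249). In the side view it runs from (327,168) to (367,166).

Run:
```python
from h import *
np.set_printoptions(precision=1,suppress=True)
s=load('scene0.png');d=load('side0.png')
for v,L in((s,[(408.3,272.4),(439.75,293),(463,265),(435.6,248.9)]),(d,[(327.3,167.3),(337.5,159.8),(367.3,164.2),(358,174.5)])):
    P=ray(v,L,10)[:,:2];print(P,P.mean(0),cv2.minAreaRect(P.astype(np.float32)))
o=sensors.get_obs();R=Rot.from_rotvec(o['orientation']).as_matrix();print(R.T@(np.array([596,-213,130])-o['ee_pos']))
```

```text
[[ 537.6 -178.6]
 [ 542.7 -264.5]
 [ 648.5 -250.4]
 [ 642.7 -174.9]] [ 592.9 -217.1] ((593.2798461914062, -218.4122314453125), (106.39476776123047, 86.0890121459961), 3.392162799835205)
[[ 642.9 -169.5]
 [ 645.8 -248.6]
 [ 541.5 -260.3]
 [ 531.5 -162.8]] [ 590.4 -210.3] ((591.2723999023438, -205.92886352539062), (110.11145782470703, 98.03424835205078), 5.897393703460693)
[  57.3 -620.3    0.6]
```

```bash
python3 -m handwheel '[[0,0,0,0,0,0.169,1],[-2,-30,0,0,0,0,1],[-4,-50,0,0,0,0,1],[-5,-60,0,0,0,0,1],[-5,-60,0,0,0,0,1],[-5,-60,0,0,0,0,1],[-5,-60,0,0,0,0,1],[-5,-60,0,0,0,0,1],[-5,-60,0,0,0,0,1],[-5,-60,0,0,0,0,1]]'
python3 -m handwheel '[[-3,-50,0,0,0,0,1],[-1,-42,0,0,0,0,1],[0,-30,20,0,0,0,1],[0,0,30,0,0,0,1],[0,0,20,0,0,0,1],[0,0,0,0,0,0,1],[0,0,0,0,0,0,1]]'
python3 - <<'E'
from h import *
np.set_printoptions(precision=1,suppress=True)
o=sensors.get_obs();R=Rot.from_rotvec(o['orientation']).as_matrix();print(o['qpos'].round(2),np.degrees(np.arctan2(R[1,1],R[0,1])),R.T@(np.array([594.5,-214,26])-o['ee_pos']))
s=shot('scene','scene2.png');d=shot('side','side2.png')
cv2.imwrite('pics/c5.png',np.vstack([cv2.resize(s['frame'][215:305,390:480],(600,300),interpolation=2),cv2.resize(d['frame'][130:190,300:420],(600,300),interpolation=2)]))
E
```

```text
t: 5.7
ee_pos: [584.3, -94.2, 127.8]
orientation: [0.036, -3.138, -0.001]
ft_force: [0.8, 0.2, -2.8]
width: 57.9
grasp_force: 29.9
t: 6.58
ee_pos: [593.0, -214.0, 60.4]
orientation: [-0.038, 3.141, -0.0]
ft_force: [0.0, -0.0, -2.0]
width: 58.1
grasp_force: 29.9
[-0.4  0.6  1.7  0.   0.8 -2. ] 91.37162767477598 [-1.5 -0.  34.4]
```

View pics/c5.png

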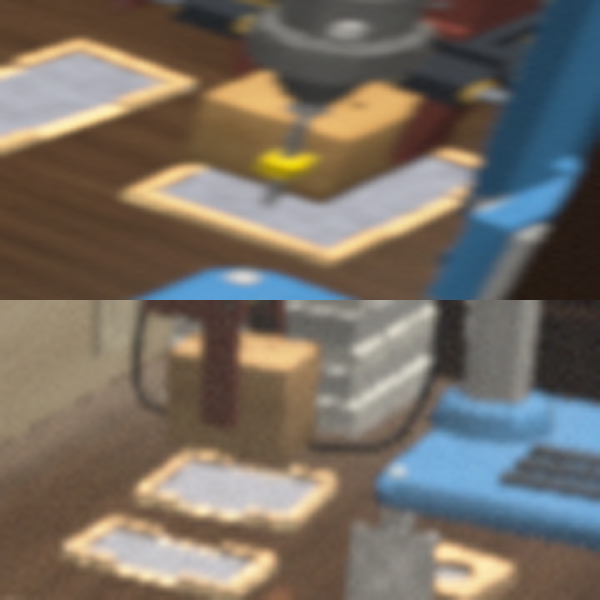

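The pictures show the block about 40 mm above the tray, parallel to it and over it. I'll lower it gently.

```bash
python3 -m handwheel '[[-1.5,0,12,0,0,0,1],[0,0,12,0,0,0,1],[0,0,6,0,0,0,1],[0,0,0,0,0,0,1],[0,0,0,0,0,0,1]]'
python3 - <<'E'
from h import *
np.set_printoptions(precision=1,suppress=True)
s=shot('scene','scene3.png');d=shot('side','side3.png')
cv2.imwrite('pics/c6.png',np.vstack([cv2.resize(s['frame'][225:305,400:480],(600,300),interpolation=2),cv2.resize(d['frame'][140:185,310:400],(600,300),interpolation=2)]))
E
```

```text
t: 7.3
ee_pos: [594.3, -214.5, 30.3]
orientation: [-0.036, 3.141, -0.0]
ft_force: [0.4, 0.5, -2.6]
width: 58.2
grasp_force: 29.9
```

View pics/c6.png

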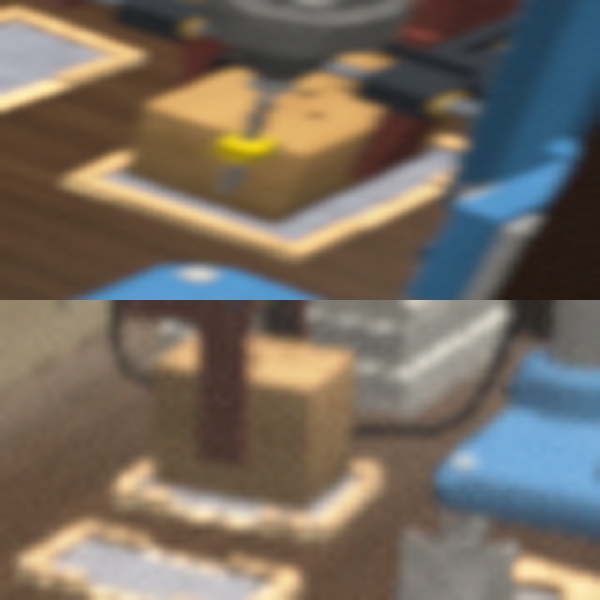

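```bash
python3 -m handwheel '[[0,0,3,0,0,0,1],[0,0,2,0,0,0,1],[0,0,0,0,0,0,1]]'
```

```text
t: 7.78
ee_pos: [594.2, -214.4, 25.7]
orientation: [-0.036, 3.141, -0.0]
ft_force: [-1.5, 1.0, 3.6]
width: 57.5
grasp_force: 30.0
```

```bash
python3 -m handwheel '[[0,0,0,0,0,0,0],[0,0,0,0,0,0,0],[0,0,0,0,0,0,0],[0,0,0,0,0,0,0],[0,0,-30,0,0,0,0],[0,0,-50,0,0,0,0],[0,0,-50,0,0,0,0],[0,60,-30,0,0,0.112,0],[0,60,0,0,0,0,0],[0,60,0,0,0,0,0]]'
python3 - <<'E'
from h import *
np.set_printoptions(precision=1,suppress=True)
o=sensors.get_obs();R=Rot.from_rotvec(o['orientation']).as_matrix();print(np.degrees(np.arctan2(R[1,1],R[0,1])),R.T@(np.array([568,287.7,60])-o['ee_pos']))
s=shot('scene','scene4.png');d=shot('side','side4.png');w=shot('wrist','wrist4.png')
f=cv2.resize(w['frame'],(480,300))
cv2.imwrite('pics/c7.png',np.vstack([np.hstack([cv2.resize(s['frame'][225:305,400:480],(400,300),interpolation=2),cv2.resize(d['frame'][140:185,310:400],(400,300),interpolation=2)]),np.hstack([f,np.zeros((300,320,3),np.uint8)])]))
E
```

```text
t: 9.02
ee_pos: [603.7, -37.5, 184.1]
orientation: [0.141, 3.137, -0.0]
ft_force: [1.4, 0.4, -0.0]
width: 87.8
grasp_force: 0.0
84.86057843457357 [ 64.9 320.7 124. ]
```

View pics/c7.png

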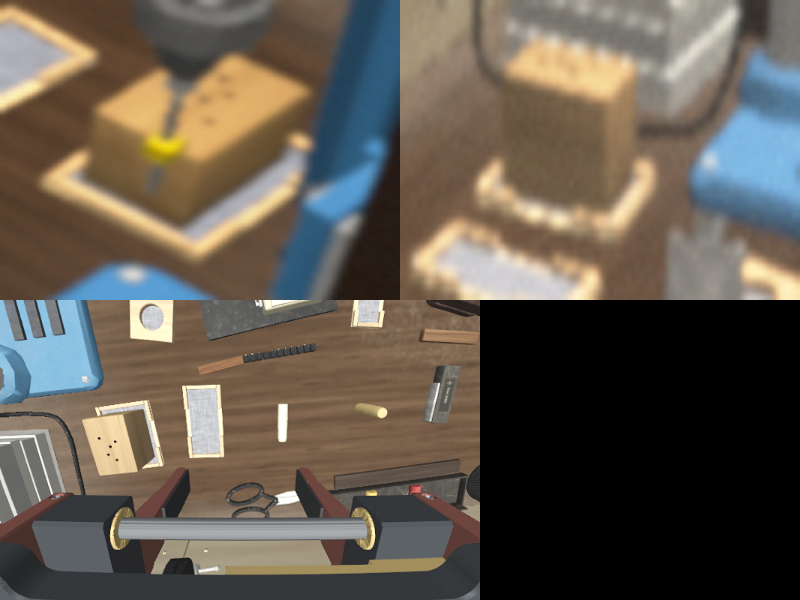

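The block sits inside its rim in all three views. The wrist view (scaled by 0.75, offset 300) also shows every tray clearly, so I'll measure everything in it numerically.

Run:
```python
from h import *
np.set_printoptions(precision=1,suppress=True)
w=load('wrist4.png');hsv=cv2.cvtColor(w['frame'],cv2.COLOR_BGR2HSV)
m=cv2.inRange(hsv,(8,18,150),(34,170,255)); m[240:]=0
# px in the shown view -> full: x/0.75, (y-300)/0.75
for c in cv2.findContours(m,0,1)[0]:
    if cv2.contourArea(c)<60: continue
    q=c.reshape(-1,2); 
    for z in (0,10,): 
        r=cv2.minAreaRect(ray(w,q,z)[:,:2].astype(np.float32)); print(q.min(0),q.max(0),z,np.array(r[0]),np.array(r[1]),round(r[2],1))
# stone: low-saturation
x0,y0,x1,y1=550,78,625,170
g=w['frame'][y0:y1,x0:x1].astype(int);k=((g.max(2)-g.min(2))<22).astype(np.uint8);k=cv2.morphologyEx(k,cv2.MORPH_OPEN,np.ones((3,3)))
c=max(cv2.findContours(k,0,1)[0],key=cv2.contourArea).reshape(-1,2)+[x0,y0];r=cv2.minAreaRect(ray(w,c,17)[:,:2].astype(np.float32));print('stone',r)
# grey recess floors
k=((w['frame'].max(2).astype(int)-w['frame'].min(2)<22)&(w['frame'].min(2)>130)).astype(np.uint8);k[240:]=0;k=cv2.morphologyEx(k,cv2.MORPH_OPEN,np.ones((3,3)))
for c in cv2.findContours(k,0,1)[0]:
    if cv2.contourArea(c)<150: continue
    q=c.reshape(-1,2);r=cv2.minAreaRect(ray(w,q,4)[:,:2].astype(np.float32));print('grey',q.min(0),q.max(0),np.array(r[0]),np.array(r[1]),round(r[2],1))
```

```text
[370 138] [383 189] 0 [594.2  33.1] [15.9 63.2] 87.7
[370 138] [383 189] 10 [592.3  31.3] [15.4 61.4] 87.7
[474 137] [516 157] 0 [582.2 178.8] [55.1 17.4] 65.6
[474 137] [516 157] 10 [580.6 172.8] [53.5 16.9] 65.6
[109 133] [218 234] 0 [ 599.8 -233.9] [118.4 121.3] 2.4
[109 133] [218 234] 10 [ 597.6 -227.9] [114.9 117.7] 2.4
[243 113] [298 210] 0 [583. -94.] [ 60.9 119.1] 86.8
[243 113] [298 210] 10 [581.3 -92. ] [ 59.1 115.6] 86.8
[264  74] [323  99] 0 [497.1 -57.4] [11.8 69.2] 8.9
[264  74] [323  99] 10 [498.  -56.5] [11.4 67.2] 8.9
[564  38] [638  56] 0 [480.5 295.6] [89.4 16.5] 84.3
[564  38] [638  56] 10 [481.9 286.2] [86.8 16. ] 84.3
[467   0] [512  37] 0 [443.9 163.1] [48.4 36.8] 86.5
[467   0] [512  37] 10 [446.3 157.6] [47.  35.7] 86.5
[351   0] [412  13] 0 [424.   44.6] [65.1 12.5] 85.7
[351   0] [412  13] 10 [427.   42.5] [63.2 12.2] 85.7
[172   0] [230  56] 0 [ 425.9 -151.2] [63.2 56.3] 79.5
[172   0] [230  56] 10 [ 428.9 -147.5] [61.4 54.6] 79.5
stone ((566.2888793945312, 276.74102783203125), (42.7573356628418, 86.2861099243164), 84.43480682373047)
grey [  0 172] [ 81 239] [ 611.8 -406.3] [97.7 92.1] 86.7
grey [195 160] [211 217] [ 607.2 -182.5] [15.7 73.5] 82.2
grey [373 140] [381 188] [594.   32.9] [ 9.5 58.8] 87.9
grey [136 140] [192 152] [ 549.6 -219.1] [ 6.5 70.9] 2.6
grey [250 118] [292 204] [581.4 -92.7] [ 46.1 104. ] 86.4
grey [572 111] [586 161] [579.2 275.6] [11.7 59.8] 84.3
grey [189   8] [217  39] [ 424.9 -147.4] [31.  30.3] 84.1
grey [477   0] [505  29] [440.9 160.9] [30.4 28.3] 86.8
```

```bash
python3 -m handwheel '[[10,50,0,0,0,0,0],[11,55,0,0,0,0,0],[11,55,0,0,0,0,0],[11,55,0,0,0,0,0],[11,55,30,0,0,0,0],[10,50,30,0,0,0,0],[0,0,40,0,0,0,0],[0,0,25,0,0,0,0],[0,0,0,0,0,0,0],[0,0,0,0,0,0,0]]'
python3 - <<'E'
from h import *
np.set_printoptions(precision=1,suppress=True)
o=sensors.get_obs();R=Rot.from_rotvec(o['orientation']).as_matrix();print(o['ee_pos'],np.degrees(np.arctan2(R[1,1],R[0,1])),R.T@(np.array([568,287.3,6])-o['ee_pos']))
w=shot('wrist','wrist5.png');print(proj(w,[(525,305,17),(612,297,17),(610,271,17),(524,278,17),(568,287,17)]))
E
```

```text
t: 10.42
ee_pos: [569.3, 283.9, 59.6]
orientation: [0.141, 3.137, 0.001]
ft_force: [0.2, -0.0, 0.7]
width: 87.9
grasp_force: 0.0
[569.3 283.9  59.6] 84.85174501122948 [ 1.6  3.2 53.6]
[[345.8 156.2]
 [343.2 265.2]
 [310.6 265.6]
 [308.  158.2]
 [326.  214.8]]
```

```bash
python3 -m handwheel '[[1.5,3,20,0,0,0,0],[0,0,20,0,0,0,0],[0,0,14,0,0,0,0],[0,0,0,0,0,0,0],[0,0,0,0,0,0,0]]'
python3 -m handwheel '[[0,0,0,0,0,0,1],[0,0,0,0,0,0,1],[0,0,0,0,0,0,1],[0,0,0,0,0,0,1],[0,0,0,0,0,0,1],[0,0,0,0,0,0,1],[0,0,0,0,0,0,1]]'
```

```text
t: 11.1
ee_pos: [567.1, 287.7, 4.7]
orientation: [0.139, 3.138, 0.0]
ft_force: [0.1, 0.1, 1.0]
width: 87.9
grasp_force: 0.0
t: 11.98
ee_pos: [566.9, 287.6, 4.7]
orientation: [-0.139, -3.138, 0.0]
ft_force: [-0.3, -0.8, 0.4]
width: 30.2
grasp_force: 30.0
```

```bash
python3 -m handwheel '[[0,0,-30,0,0,-0.025,1],[0,0,-50,0,0,0,1],[0,0,-30,0,0,0,1],[-6,-54,0,0,0,0,1],[-6,-54,0,0,0,0,1],[-6,-54,0,0,0,0,1],[-6,-54,0,0,0,0,1],[-5,-54,0,0,0,0,1],[-5,-54,0,0,0,0,1],[-5,-54,0,0,0,0,1]]'
python3 -m handwheel '[[0,0,30,0,0,0,1],[0,0,40,0,0,0,1],[0,0,20,0,0,0,1],[0,0,0,0,0,0,1],[0,0,0,0,0,0,1]]'
python3 - <<'E'
from h import *
np.set_printoptions(precision=1,suppress=True)
o=sensors.get_obs();R=Rot.from_rotvec(o['orientation']).as_matrix();print(o['ee_pos'],np.degrees(np.arctan2(R[1,1],R[0,1])),R.T@(np.array([581,-92.5,9])-o['ee_pos']))
w=shot('wrist','wrist6.png');s=shot('scene','scene6.png');d=shot('side','side6.png')
cv2.imwrite('pics/c8.png',np.vstack([np.hstack([cv2.resize(s['frame'][205:275,350:430],(400,300),interpolation=2),cv2.resize(d['frame'][140:200,295:385],(400,300),interpolation=2)]),np.hstack([cv2.resize(w['frame'],(480,300)),np.zeros((300,320,3),np.uint8)])]))
E
```

```text
t: 13.22
ee_pos: [581.6, -93.8, 114.7]
orientation: [0.1, 3.14, 0.0]
ft_force: [0.6, -0.2, -0.6]
width: 29.8
grasp_force: 30.0
t: 13.85
ee_pos: [582.7, -92.0, 25.7]
orientation: [0.099, 3.139, -0.0]
ft_force: [0.2, 0.1, -0.9]
width: 30.0
grasp_force: 30.0
[582.7 -92.   25.7] 86.37049774855379 [ 1.7 -0.6 16.7]
```

View pics/c8.png

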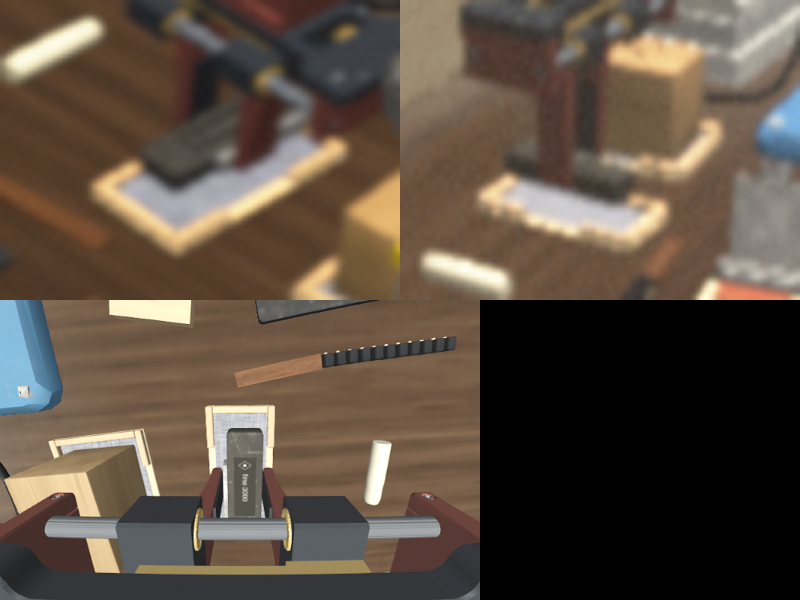

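The stone is parallel to its recess and centred over it. I'll lower it and let go.

```bash
python3 -m handwheel '[[1.5,-0.5,8,0,0,0,1],[0,0,6,0,0,0,1],[0,0,2.5,0,0,0,1],[0,0,0,0,0,0,1],[0,0,0,0,0,0,1]]'
```

```text
t: 14.62
ee_pos: [579.8, -92.5, 8.7]
orientation: [-0.1, -3.139, -0.0]
ft_force: [-3.5, 0.8, 8.6]
width: 30.3
grasp_force: 30.0
```

```bash
python3 -m handwheel '[[0,0,0,0,0,0,0.3],[0,0,0,0,0,0,0.3],[0,0,0,0,0,0,0.3],[0,0,-20,0,0,-0.023,0.3],[0,0,-40,0,0,0,0.3],[0,0,-40,0,0,0,0],[0,0,-40,0,0,0,0],[0,60,0,0,0,0,0],[0,60,0,0,0,0,0],[0,0,0,0,0,0,0]]'
python3 - <<'E'
from h import *
np.set_printoptions(precision=1,suppress=True)
w=shot('wrist','wrist7.png');o=sensors.get_obs();R=Rot.from_rotvec(o['orientation']).as_matrix();print(o['ee_pos'],np.degrees(np.arctan2(R[1,1],R[0,1])),R.T@(np.array([592.5,32,5])-o['ee_pos']))
f=w['frame'];hsv=cv2.cvtColor(f,cv2.COLOR_BGR2HSV)
m=cv2.inRange(hsv,(8,8,140),(34,170,255));m[260:]=0
for c in cv2.findContours(m,0,1)[0]:
    if cv2.contourArea(c)<150: continue
    q=c.reshape(-1,2);r=cv2.minAreaRect(ray(w,q,8)[:,:2].astype(np.float32)); print(q.min(0),q.max(0),np.array(r[0]),np.array(r[1]),round(r[2],1))
x=proj(w,[(581,-92,21)])[0];print('stone px',x)
cv2.imwrite('pics/c9.png',cv2.resize(f,(800,500)))
E
```

```text
t: 15.88
ee_pos: [585.4, 30.8, 149.8]
orientation: [0.056, 3.139, 0.001]
ft_force: [1.0, -0.2, -1.5]
width: 87.9
grasp_force: 0.0
[585.3  29.  149.5] 87.90035962784187 [ -6.9   3.2 144.5]
[  0 206] [ 33 259] [ 632.5 -342.3] [35.6 71.6] 84.7
[430 167] [468 194] [584.6 170.9] [48.6 17.3] 54.7
[317 162] [330 217] [592.3  31.9] [14.4 62.6] 87.6
[ 13 148] [155 259] [ 601.6 -244. ] [121.9 152.6] 3.8
[178 130] [239 234] [581.5 -91.8] [ 60.6 117.1] 86.5
[201  91] [266 116] [497.7 -56. ] [12.3 66.3] 9.0
[530  64] [612  88] [481.4 288.2] [87.4 16.6] 84.5
[618   0] [639  14] [414.1 337.8] [26.3 11.3] 74.7
[425   0] [477  60] [436.6 160.3] [46.  53.7] 85.1
[306   0] [331  12] [413.2  33.6] [23.4 10.1] 87.9
[288   0] [375  28] [420.4  45.7] [81.6 23.9] 88.0
[100   0] [163  68] [ 425.2 -148.4] [61.8 60.9] 79.2
stone px [205.5 187.3]
```

View pics/c9.png

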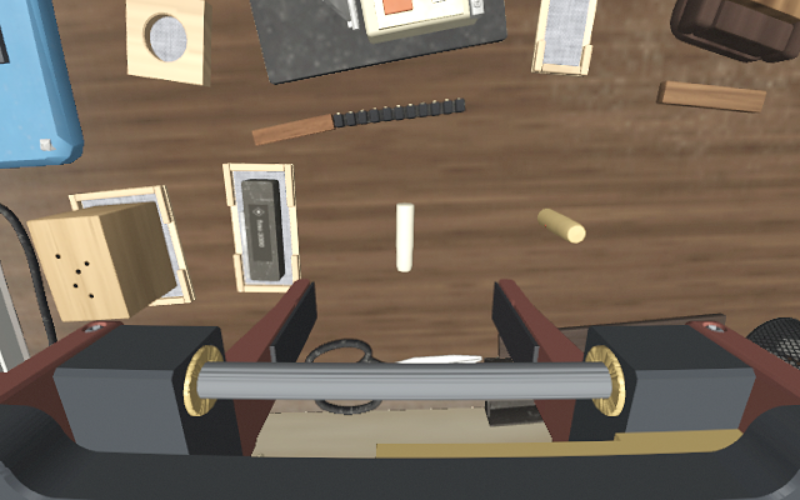

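The stone lies in its recess. The ivory blank is at (404,237) in the picture, world (592.3,31.9), 62.6x14.4 mm measured, which fits. I'll fetch it.

```bash
python3 -m handwheel '[[-7,3,30,0,0,0,0],[0,0,50,0,0,0,0],[0,0,30,0,0,0,0],[0,0,15,0,0,0,0],[0,0,0,0,0,0,0],[0,0,0,0,0,0,0]]'
python3 - <<'E'
from h import *
np.set_printoptions(precision=1,suppress=True)
w=shot('wrist','wrist8.png');o=sensors.get_obs();R=Rot.from_rotvec(o['orientation']).as_matrix();print(o['ee_pos'],R.T@(np.array([592.3,32,5])-o['ee_pos']))
E
```

```text
t: 16.68
ee_pos: [593.3, 29.7, 24.5]
orientation: [0.065, 3.139, 0.0]
ft_force: [0.8, 0.5, 0.4]
width: 88.1
grasp_force: 0.0
[593.4  29.9  24.7] [ 1.2  2.1 19.7]
```

```bash
python3 -m handwheel '[[1,2,12,0,0,0,0.3],[0,0,8,0,0,0,0.3],[0,0,0,0,0,0,0.6],[0,0,0,0,0,0,1],[0,0,0,0,0,0,1],[0,0,0,0,0,0,1],[0,0,0,0,0,0,1],[0,0,0,0,0,0,1],[0,0,0,0,0,0,1]]'
python3 - <<'E'
from h import *
np.set_printoptions(precision=1,suppress=True)
w=load('wrist7.png');v=load('wrist0.png');w4=load('wrist4.png');u=load('wrist1.png')
# lying tray: full outline in wrist0 at z=10, rim colour plus grey
for n,d,b in(('w0',v,(100,0,210,75)),):
    x0,y0,x1,y1=b;f=d['frame'][y0:y1,x0:x1].astype(int)
    k=(f.min(2)>120).astype(np.uint8)
    c=max(cv2.findContours(k,0,1)[0],key=cv2.contourArea).reshape(-1,2)+[x0,y0];r=cv2.minAreaRect(ray(d,c,10)[:,:2].astype(np.float32));print(n,c.min(0),c.max(0),r)
    g=((f.max(2)-f.min(2)<22)&(f.min(2)>130)).astype(np.uint8)
    c=max(cv2.findContours(g,0,1)[0],key=cv2.contourArea).reshape(-1,2)+[x0,y0];r=cv2.minAreaRect(ray(d,c,4)[:,:2].astype(np.float32));print('recess',c.min(0),c.max(0),r)
E
```

```text
t: 17.85
ee_pos: [591.4, 32.1, 3.3]
orientation: [0.064, 3.141, -0.0]
ft_force: [-0.8, 0.1, 0.5]
width: 11.0
grasp_force: 30.0
w0 [116  17] [188  61] ((419.20654296875, 162.6216278076172), (43.8302116394043, 87.3646240234375), 84.02587127685547)
recess [124  23] [184  55] ((417.76312255859375, 163.77542114257812), (31.11207389831543, 74.36331939697266), 84.31562042236328)
```

```bash
python3 -m handwheel '[[0,0,-30,0,0,0.06,1],[0,0,-45,0,0,0,1],[0,0,-30,0,0,0,1],[37,22.5,0,0,0,0,1],[37,22.5,0,0,0,0,1],[37,22.5,0,0,0,0,1],[37,22.5,0,0,0,0,1],[37,22.5,0,0,0,0,1],[0,0,0,0,0,0,1],[0,0,0,0,0,0,1]]'
python3 - <<'E'
from h import *
np.set_printoptions(precision=1,suppress=True)
s=load('scene0.png');d=load('side0.png')
A=[];b=[]
for v,x in((s,(321,233)),(d,(380,177))): # top of the vice's far jaw plate
    P=ray(v,[x],0)[0];C=-v['R'].T@v['t'].ravel();u=(P-C)/np.linalg.norm(P-C);M=np.eye(3)-np.outer(u,u);A.append(M);b.append(M@C)
print('vice top',np.linalg.lstsq(np.vstack(A),np.hstack(b),rcond=None)[0])
o=sensors.get_obs();R=Rot.from_rotvec(o['orientation']).as_matrix();print(o['qpos'].round(2),o['width'],np.degrees(np.arctan2(R[1,1],R[0,1])),R.T@(np.array([418.3,162.5,8])-o['ee_pos']))
w=shot('wrist','wrist9.png')
E
```

```text
t: 19.1
ee_pos: [419.4, 162.8, 108.5]
orientation: [0.157, 3.136, 0.001]
ft_force: [0.3, -0.5, -0.1]
width: 10.6
grasp_force: 30.0
vice top [413.1 -10.9  88. ]
[ 0.3  0.4  2.1 -0.   0.7 -1.1] 10.590972716389336 84.26258556272842 [  1.2  -0.5 100.5]
```

```bash
python3 -m handwheel '[[1,-0.5,30,0,0,0,1],[0,0,40,0,0,0,1],[0,0,15,0,0,0,1],[0,0,8,0,0,0,1],[0,0,0,0,0,0,1],[0,0,0,0,0,0,1]]'
python3 - <<'E'
from h import *
np.set_printoptions(precision=1,suppress=True)
w=shot('wrist','wrist10.png');f=w['frame'].astype(int);o=sensors.get_obs()
# recess in a near view
x=proj(w,[(418.3,162.5,4)])[0];print(o['ee_pos'],x)
L=[]
for sx in(-1,1):
  for sy in(-1,1): L.append((418.3+sx*38*.995+sy*15.5*.1,162.5-sx*38*.1+sy*15.5*.995,4))
print('expected recess px',proj(w,L))
g=((f.max(2)-f.min(2)<22)&(f.min(2)>130)).astype(np.uint8);g[270:]=0
g=cv2.morphologyEx(g,cv2.MORPH_OPEN,np.ones((3,3)))
for c in cv2.findContours(g,0,1)[0]:
    if cv2.contourArea(c)>200: q=c.reshape(-1,2);print('grey',q.min(0),q.max(0),cv2.contourArea(c))
m=cv2.inRange(cv2.cvtColor(w['frame'],cv2.COLOR_BGR2HSV),(8,18,140),(34,170,255));m[270:]=0
for c in cv2.findContours(m,0,1)[0]:
    if cv2.contourArea(c)>150: q=c.reshape(-1,2);print('pale',q.min(0),q.max(0),cv2.contourArea(c))
E
```

```text
t: 19.9
ee_pos: [418.3, 162.5, 16.0]
orientation: [0.158, 3.136, 0.001]
ft_force: [-0.4, 0.3, -0.4]
width: 10.9
grasp_force: 30.0
[418.3 162.5  16.1] [321.9 233.3]
expected recess px [[296.7 176.6]
 [346.9 176.6]
 [299.7 283.6]
 [344.4 283.5]]
grey [  4 224] [ 34 269] 333.5
grey [100 197] [147 269] 1157.5
grey [299 178] [348 223] 1422.0
grey [135 177] [185 269] 1236.0
pale [591 235] [613 257] 289.0
pale [565 226] [586 252] 240.0
pale [513 217] [548 245] 671.0
pale [310 195] [335 269] 1529.5
pale [ 34 180] [171 269] 6124.5
pale [158 170] [201 269] 422.5
pale [288 166] [359 249] 1924.5
pale [527 140] [639 247] 6453.5
pale [  0 137] [112 181] 1463.0
pale [574  67] [639  98] 1103.5
```

```bash
python3 -m handwheel '[[0,0.5,5,0,0,0,1],[0,0,3.5,0,0,0,1],[0,0,0,0,0,0,1],[0,0,0,0,0,0,1]]'
python3 -m handwheel '[[0,0,0,0,0,0,0.6],[0,0,0,0,0,0,0.5],[0,0,0,0,0,0,0.5],[0,0,0,0,0,0,0.5],[0,0,-10,0,0,0,0.5],[0,0,-30,0,0,0,0.5],[0,0,-50,0,0,0,0],[0,0,-50,0,0,0,0],[0,0,0,0,0,0,0]]'
python3 - <<'E'
from h import *
np.set_printoptions(precision=1,suppress=True)
w=shot('wrist','wrist11.png');o=sensors.get_obs();R=Rot.from_rotvec(o['orientation']).as_matrix();print(o['ee_pos'],R.T@(np.array([580,158,60])-o['ee_pos']))
x=proj(w,[(418.3,162.5,15)])[0].round();print(x)
cv2.imwrite('pics/crop11.png',w['frame'])
f=w['frame'];print(proj(w,[(580,158,60),(580,158,0)]))
hsv=cv2.cvtColor(f,cv2.COLOR_BGR2HSV)
x,y=x.astype(int);print(hsv[y,x-30:x+31:3].tolist())
E
```

```text
t: 20.45
ee_pos: [417.9, 163.0, 6.9]
orientation: [0.158, 3.137, 0.0]
ft_force: [-0.9, -0.0, 5.4]
width: 11.4
grasp_force: 30.0
t: 21.58
ee_pos: [420.0, 163.7, 150.6]
orientation: [0.158, 3.13, 0.005]
ft_force: [0.6, -0.5, -0.3]
width: 70.4
grasp_force: 0.0
[418.7 163.2 148.7] [-160.6   10.9   89.4]
[321. 184.]
[[331.8 337.7]
 [330.3 302.3]]
[[14, 97, 131], [14, 93, 134], [13, 93, 135], [15, 88, 134], [26, 43, 255], [30, 32, 255], [113, 11, 206], [110, 7, 210], [24, 18, 222], [30, 1, 255], [0, 0, 255], [30, 5, 255], [24, 31, 240], [107, 8, 214], [111, 8, 214], [30, 22, 255], [30, 14, 255], [14, 98, 125], [14, 94, 133], [14, 91, 135], [14, 94, 133]]
```

The cross-section through the small tray reads rim, floor, blank, floor, rim, symmetric, so the ivory blank is seated. Next is the standing blank.

Run:
```python
from h import *
np.set_printoptions(precision=1,suppress=True)
for n in('wrist0','wrist7','wrist4'):
    w=load(n+'.png');m=cv2.inRange(cv2.cvtColor(w['frame'],cv2.COLOR_BGR2HSV),(10,30,120),(34,200,255));m[260:]=0
    x=proj(w,[(580,158,30)])[0]
    cs=[c for c in cv2.findContours(m,0,1)[0] if cv2.contourArea(c)>60]
    c=min(cs,key=lambda c:np.linalg.norm(c.reshape(-1,2).mean(0)-x)).reshape(-1,2).astype(float)
    C=-w['R'].T@w['t'].ravel();
    # axis line direction away from the camera foot: extremes minus/plus radius 8
    T=ray(w,c,60)[:,:2];F=ray(w,c,0)[:,:2];u=np.array([580,158])-C[:2];u/=np.linalg.norm(u);v=np.array([-u[1],u[0]])
    a=((T@u).max()-8)*u+((T@v).max()+(T@v).min())/2*v; b=((F@u).min()+8)*u+((F@v).max()+(F@v).min())/2*v
    print(n,'top',a,'foot',b)
o=sensors.get_obs();R=Rot.from_rotvec(o['orientation']).as_matrix()
print(R.T@(np.array([580,158,60])-o['ee_pos']))
```

```text
wrist0 top [579.1 174.2] foot [586.4 163.5]
wrist7 top [661.8 233.1] foot [644.3 187. ]
wrist4 top [553.7 210.7] foot [524.1 137.7]
[-160.6   10.9   89.4]
```

Run:
```python
from h import *
np.set_printoptions(precision=1,suppress=True)
for n,px in(('wrist7',(460.8,186.4)),('wrist4',(505,148)),('wrist0',(280,29)),('wrist1',(350.5,262))):
    w=load(n+'.png');print(n,ray(w,[px],60)[0],proj(w,[(580,158,0),(580,158,60)]).ravel())
```

```text
wrist7 [578.7 157.6  60. ] [436.2 173.8 461.  187.8]
wrist4 [576.7 152.5  60. ] [479.2 144.1 510.1 150.8]
wrist0 [580.2 158.6  60. ] [287.   43.1 279.8  29.7]
wrist1 [579.2 163.6  60. ] [347.2 244.7 351.  265.9]
```

```bash
python3 -m handwheel '[[-40,2,0,0,0,0,0],[-40,3,0,0,0,0,0],[-40,3,0,0,0,0,0],[-40,3,0,0,0,0,0],[0,0,35,0,0,0,0],[0,0,35,0,0,0,0],[0,0,0,0,0,0,0],[0,0,0,0,0,0,0]]'
python3 - <<'E'
from h import *
np.set_printoptions(precision=1,suppress=True)
o=sensors.get_obs();R=Rot.from_rotvec(o['orientation']).as_matrix();print(o['ee_pos'],np.degrees(np.arctan2(R[1,1],R[0,1])),R.T@(np.array([579.5,158,13])-o['ee_pos']))
E
```

```text
t: 22.62
ee_pos: [577.8, 157.6, 76.7]
orientation: [-0.158, -3.137, 0.0]
ft_force: [0.4, -0.1, 0.1]
width: 87.7
grasp_force: 0.0
[577.8 157.6  76.7] 84.22735267584534 [-1.7  0.5 63.7]
```

```bash
python3 -m handwheel '[[-1.5,0.5,25,0,0,0,0],[0,0,25,0,0,0,0],[0,0,12,0,0,0,0],[0,0,0,0,0,0,0.5],[0,0,0,0,0,0,0.6],[0,0,0,0,0,0,0.7],[0,0,0,0,0,0,0.8],[0,0,0,0,0,0,1],[0,0,0,0,0,0,1],[0,0,0,0,0,0,1]]'
python3 -m handwheel '[[0,0,0,0,0,0,1],[0,0,-20,0,0,0,1],[0,0,-40,0,0,0,1],[0,0,-40,0,0,0,1],[0,0,-20,0,0,0,1],[0,0,0,0,0,0,1],[0,0,0,0,0,0,1]]'
python3 - <<'E'
from h import *
np.set_printoptions(precision=1,suppress=True)
o=sensors.get_obs();R=Rot.from_rotvec(o['orientation']).as_matrix();print(o['ee_pos'],np.degrees(np.arctan2(R[1,1],R[0,1])),R.T@(np.array([425.5,-147.5,60])-o['ee_pos']))
E
```

```text
t: 23.88
ee_pos: [579.5, 158.0, 14.7]
orientation: [-0.158, -3.138, 0.0]
ft_force: [0.0, 0.3, -0.5]
width: 21.2
grasp_force: 0.0
t: 24.75
ee_pos: [579.0, 157.9, 134.5]
orientation: [-0.158, -3.137, 0.0]
ft_force: [-0.0, 0.2, -1.0]
width: 15.8
grasp_force: 30.0
[579.  157.9 134.5] 84.22430122291433 [ 121.9 -319.2   74.6]
```

```bash
python3 -m handwheel '[[18,-47,0,0,0,0,1],[20,-53,0,0,0,0,1],[21,-55,0,0,0,0,1],[21,-55,0,0,0,0,1],[21,-55,0,0,0,0,1],[21,-54,0,0,0,0,1],[0,0,40,0,0,0,1],[0,0,40,0,0,0,1],[0,0,0,0,0,0,1],[0,0,0,0,0,0,1]]'
python3 - <<'E'
from h import *
np.set_printoptions(precision=1,suppress=True)
o=sensors.get_obs();R=Rot.from_rotvec(o['orientation']).as_matrix();print(o['ee_pos'],R.T@(np.array([425.5,-147.5,19])-o['ee_pos']))
w=shot('wrist','wrist12.png');s=shot('scene','scene12.png');d=shot('side','side12.png')
print(proj(w,[(425.5,-147.5,4)]),proj(s,[(425.5,-147.5,4)]),proj(d,[(425.5,-147.5,4)]))
f=w['frame'].astype(int);g=((f.max(2)-f.min(2)<22)&(f.min(2)>130)).astype(np.uint8);g[300:]=0
for c in cv2.findContours(g,0,1)[0]:
    if cv2.contourArea(c)>150: q=c.reshape(-1,2);print('grey',q.min(0),q.max(0),cv2.contourArea(c),ray(w,[(q.min(0)+q.max(0))/2],4)[0])
m=cv2.inRange(cv2.cvtColor(w['frame'],cv2.COLOR_BGR2HSV),(8,18,140),(34,170,255));m[300:]=0
for c in cv2.findContours(m,0,1)[0]:
    if cv2.contourArea(c)>300: q=c.reshape(-1,2);r=cv2.minAreaRect(ray(w,q,12)[:,:2].astype(np.float32));print('pale',q.min(0),q.max(0),r)
E
```

```text
t: 26.0
ee_pos: [426.0, -147.0, 55.0]
orientation: [-0.158, -3.137, -0.0]
ft_force: [0.5, 0.2, -0.3]
width: 16.0
grasp_force: 30.0
[ 426. -147.   55.] [ 0.4 -0.6 36. ]
[[321.4 212.4]] [[364.4 292.4]] [[388.6 184.9]]
grey [ 61 296] [183 299] 155.5 [ 487.5 -331.     4. ]
grey [463 293] [582 296] 179.5 [520.   20.7   4. ]
grey [ 64 292] [184 296] 159.0 [ 484.1 -328.     4. ]
grey [301 194] [343 228] 1017.0 [ 424.4 -146.9    4. ]
grey [529 141] [609 252] 1283.0 [432.4  49.6   4. ]
grey [604 127] [621 200] 564.5 [408.8  81.8   4. ]
grey [611 120] [639 204] 1110.0 [408.5  92.2   4. ]
grey [135  92] [149 106] 163.5 [ 327.2 -266.4    4. ]
pale [307 221] [337 290] ((459.9556579589844, -150.75425720214844), (24.30656623840332, 61.172306060791016), 85.0498275756836)
pale [281 171] [367 248] ((423.8315124511719, -146.40399169921875), (60.928340911865234, 62.67426681518555), 79.01701354980469)
pale [523 107] [639 205] ((406.6518859863281, 51.2891731262207), (74.60065460205078, 89.74584197998047), 8.511557579040527)
pale [478  74] [604 113] ((351.5356140136719, 12.938373565673828), (8.787914276123047, 89.23780059814453), 7.98292350769043)
pale [ 0 49] [111  97] ((301.2655944824219, -321.243896484375), (88.46800994873047, 27.322803497314453), 89.22846221923828)
pale [0 9] [96 34] ((270.2239990234375, -314.0671691894531), (71.68544006347656, 9.285850524902344), 89.4782485961914)
```

```bash
python3 -m handwheel '[[1.5,0,15,0,0,0,1],[0,0,13,0,0,0,1],[0,0,5,0,0,0,1],[0,0,3.5,0,0,0,1],[0,0,0,0,0,0,1],[0,0,0,0,0,0,1]]'
```

```text
t: 26.9
ee_pos: [424.3, -146.9, 18.3]
orientation: [-0.158, -3.137, -0.0]
ft_force: [-1.7, 1.5, 5.0]
width: 15.9
grasp_force: 30.0
```

```bash
python3 -m handwheel '[[0,0,0,0,0,0,0.75],[0,0,0,0,0,0,0.6],[0,0,0,0,0,0,0.5],[0,0,0,0,0,0,0.4],[0,0,0,0,0,0,0.4],[0,0,-30,0,0,0,0.4],[0,0,-40,0,0,0,0.4],[0,0,-50,0,0,0,0],[0,0,-40,0,0,0,0]]'
python3 -m handwheel '[[-40,10,0,0,0,0,0],[-50,20,0,0,0,0,0],[-50,20,0,0,0,0,0],[0,0,0,0,0,0,0],[0,0,0,0,0,0,0]]'
python3 - <<'E'
from h import *
w=shot('wrist','wrist13.png');s=shot('scene','scene13.png');d=shot('side','side13.png')
t=cv2.resize(w['frame'][:280],(686,300))
o=np.zeros((600,800,3),np.uint8);o[:300,:686]=t
o[300:,:420]=cv2.resize(s['frame'][180:310,260:480],(420,300),interpolation=2);o[300:,420:]=cv2.resize(d['frame'][150:250,300:430],(380,300),interpolation=2)
cv2.imwrite('pics/final.png',o)
E
```

```text
t: 28.02
ee_pos: [424.6, -147.0, 180.1]
orientation: [0.158, 3.137, -0.0]
ft_force: [0.6, 0.2, -0.7]
width: 69.3
grasp_force: 0.0
t: 28.65
ee_pos: [567.6, -111.1, 177.6]
orientation: [-0.157, -3.136, -0.0]
ft_force: [-0.6, -0.2, -0.4]
width: 88.0
grasp_force: 0.0
```

View pics/final.png

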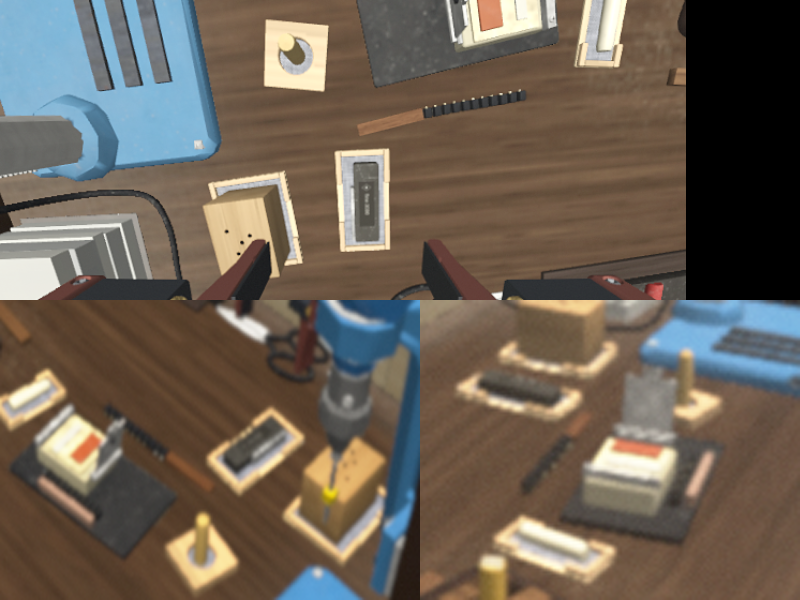

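The last picture shows all four seated: the tan blank upright in the well, the stone, ivory blank and block inside their rims, and the gripper clear. I'll hand it in.

```bash
python3 -c "from workcell import ctrl; print(ctrl.close_job())"
```

```text
the job is handed in; nothing more can be done
None
```

All four pieces (block, whetstone, ivory blank, tan blank) are in their own trays, placed in the order asked with the gripper clear, and I handed the job in after about 29 s of the 112 s allowed; the hand-in returned no verdict.

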